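Seat a round blank in the V-cradle and hold it for marking out

TASK

Someone has parked the glue pot on the marking-out cradle: lift it off, keeping it upright, and set it down gently on its cork mat. Then take the thick round blank from the stock tray, lay it in the V of the cradle with its end butted against the end stop, and hold it pressed firmly down onto both sides of the V, ready for marking; finish while still holding it there. Leave everything else on the bench where it is, and drop nothing.

Things in the scene. Friction and masses are not known exactly. Their poses are not given: they have to be found in the camera images.
- cradle: Marking-out cradle screwed to the bench (fixed): plywood base 190 long (x) x 120 wide (y) x 18 thick, two bevelled rails on it forming a 90-degree V along x, open at the -x end, and an end stop at the +x end (90 wide, 12 thick, top 60 mm above the bench). Origin: centre of the underside, z up. Rail tops 33.5 mm above the bench, inner lips 41 mm apart, outer sides 90 mm apart.
- cradle_seat (a point): Where the middle of the thick blank's axis comes to lie when it is seated in the V and butted against the stop: in the cradle's frame x = +8, y = 0, z = 47 mm. Axes as the cradle's. The seated blank's axis is 13 mm above the rail tops, its top 71 mm above the bench. A push of 10 to 15 N holds it well.
- cradle_stop (a point): Middle of the end stop's inner face, which looks to the cradle's -x: in the cradle's frame x = +83, y = 0, z = 47 mm. Axes as the cradle's.
- rail_left: The cradle's rail on its +y side, part of the cradle, same origin and axes as the cradle. Its inner face slopes at 45 degrees.
- rail_right: The cradle's rail on its -y side, part of the cradle, same origin and axes as the cradle. Its inner face slopes at 45 degrees.
- pot: Lidded steel glue pot, about 0.5 kg, loose, at first standing across the V on top of both rails. 82 mm diameter, 77 mm high to the lid's top. A stiff wire handle arches over the lid and carries a wooden grip 18 mm thick, 60 mm long along the pot's y axis, its centre line 134 mm above the underside, over the pot's middle. Origin: centre of the underside, z up.
- mat: The pot's cork mat, 140 x 140 x 4 mm, fixed on the bench. Origin: centre of the underside; top 4 mm above the bench.
- tray: Plywood stock tray fixed on the bench, 190 long (x) x 150 wide (y), floor 8 mm above the bench, with two lanes along x centred at y = -37.8 and +37.8 mm, between low battens whose tops are 17 mm above the bench. The thick blank lies in one lane and the thin dowel in the other. Origin: centre of the underside.
- blank: The thick round blank: plain pale wooden cylinder, 48 mm diameter, 150 mm long, about 0.19 kg, loose, lying in a lane of the tray, its axis 32 mm above the bench. Origin: the middle of its axis; its x axis runs along the cylinder (it may have rolled about it). Either end may go to the stop.
- dowel: Bystander: thin dowel, same wood, 24 mm diameter, 150 mm long, lying in the other lane of the tray. Origin: the middle of its axis, x along it.
- square: Bystander: try square with dark wooden stock 100 mm long and steel blade 150 mm long, lying beyond the task things.
- stone: Bystander: sharpening stone in a wooden holder, 200 x 75 x 33 mm.
- glue_bottle: Bystander: white glue bottle, 56 mm diameter, 150 mm high.
- batten: Bystander: wooden batten 300 x 35 x 22 mm.
- offcut: Bystander: wooden offcut 110 x 60 x 35 mm.
Things that resemble listed ones, but are neither listed nor needed, are in the scene too. Of the things shaped like the pot, the steel one is meant.

How it is judged:
By the outcome, as a careful person would: the job done as asked, in the order asked, and still so for the second after the job is handed in, while the arm keeps its last pose, push and grip.
It also fails if it takes over 67 s, if anything falls off the work surface, if the arm or the gripper's body presses on something with over 40 N, if the wrist force passes 120 N, or if a joint passes its speed limit or range.

ROBOT

A 6-joint arm with a two-finger parallel gripper is mounted at the origin on the work surface. World frame = base frame: x ahead of the robot, y to its left, z up, the work surface at z = 0. Lengths are in m, angles in degrees, forces in N, time in s.
With the tool pointing down it reaches from about 0.4 to 0.825 m from the base axis. Payload 7 kg.
Tool frame: the origin (TCP) lies midway between the tips of the shut fingers; the grasp point (between the pads) lies 19 mm behind it; z points along the fingers, y is the line along which they close (so a half turn about z gives the same grasp; the last joint's range is limited). The gripper opens to 88 mm and grips with 3 to 60 N. Pads are 19 mm wide; open, the fingers measure 130 mm over their backs; the gripper's body (78 mm by 193 mm) begins 47 mm behind the grasp point.
Start: joints at [82.111, 20.546, 0.682, 0, -70.136, -16.507], TCP at [0.279, 0.615, 0.227] pointing down, gripper open.
Joint ranges: [-176.03, 176.03], [-82.01, 121.73], [-58.28, 71.71], [-173.87, 95.51], [-174.79, -0.11], [-173.66, 173.66]. Speed limits (degrees/s): [136.94, 136.94, 172.46, 180, 180, 180].

INTERFACE

Orientations are given as a 3x3 rotation matrix whose columns are the frame's x, y, z axes.
In Python, from rig import robot gives the robot as it stands. Calls block until the motion is done:
- robot.goto(position, orientation): joint-space move of the TCP to a pose.
- robot.servo_line(position, ori=None, speed=0.15): straight line of the TCP; ori=None keeps the orientation; speed is the mean speed in m/s.
- robot.movej(angles): joint-space move.
- robot.move_gripper(opening): opening from 0.0 (shut) to 1.0 (fully open); the grip force is fixed at half the most; returns when the fingers have stopped.
- robot.dwell(seconds).
- robot.ik(position, orientation): joint angles nearest the present ones, or None.
- robot.grab_frame(name): name is "scene" or "top"; returns (picture, depth): 480x640x3 uint8, red, green, blue; 480x640 float32, m along the optical axis (not along the pixel's ray), 0 where there is no reading.
- robot.camera_info(name): a dict with "vfov" (degrees; the focal length in pixels is half the picture's height over the tangent of half this angle, whatever the lens; pixels are square), "cx", "cy" (the principal point, pixels), "k1" (the pictures are not rectified: a ray, as slopes to the right and down, at radius r is drawn at 1 + k1 r^2 times it, then the intrinsics apply), "view" (4x4, takes a point from world to camera coordinates). Camera axes: x right, y down, z forward; pixel columns grow to the right and rows downward; lengths in m; the calibration is good to about 2 mm. A picture is of the moment at which its call begins. camera_info takes no time and is no camera call.
A pose or a line that the arm cannot do raises robot.Unreachable and nothing moves.
- robot.job_done(): hands the job in; it is judged then, once.
Readings, each from a call of its own:
- robot.read_t(): time.
- robot.read_qpos(): joint angles.
- robot.read_qvel(): joint speeds.
- robot.read_effort(): joint torques, N m.
- robot.read_position(): TCP position.
- robot.read_tcp_rot(): TCP orientation.
- robot.read_force(): force on the tool from outside, world axes, zero at the start.
- robot.read_ft_torque(): the same for the moment, N m.
- robot.read_grip_width(): opening from 0.0 (shut) to 1.0 (fully open).
- robot.read_finger_force(): force on a finger pad.
Only numpy, scipy, OpenCV 4.12 (cv2) and the standard library are available. Lean on these libraries where they do the work, as an engineer would, in place of code of your own. Each camera call takes 0.05 s, during which the arm holds its last target. There are 200 camera calls.

## Working session

There is one attempt and no reset: what is moved stays moved. The work goes in short steps, each a Python script; the robot and the scene stay as the last script left them, time stands still between calls to the robot, and variables do not carry over. Pictures are saved under pics/ and viewed, at most 10 in all, crops included, and the job is handed in when it is done.

```bash
ls; mkdir -p pics; python3 - <<'E'
from rig import robot
import cv2,numpy as np
for n in("scene","top"):
    p,d=robot.grab_frame(n); cv2.imwrite(f"pics/{n}0.png",p[:,:,::-1]); np.savez(f"{n}0.npz",p=p,d=d)
    i=robot.camera_info(n); print(n,i)
print(robot.read_t(),robot.read_position(),robot.read_tcp_rot())
E
```

```text
pics
scene {'vfov': 48.44162974333007, 'cx': 322.89027519074233, 'cy': 245.85830358838484, 'k1': 0.053408264226857106, 'view': array([[-0.70293699,  0.7111215 ,  0.01363089,  0.32372364],
       [ 0.55832093,  0.56356517, -0.60882842, -0.27183698],
       [-0.44063287, -0.4203576 , -0.79318482,  1.67071219],
       [ 0.        ,  0.        ,  0.        ,  1.        ]])}
top {'vfov': 45.0258003756097, 'cx': 313.69714874992917, 'cy': 239.99109531838872, 'k1': 0.03559818757494687, 'view': array([[ 2.28779685e-02, -9.99731493e-01,  3.67980748e-03,
         5.43163373e-02],
       [-9.81361857e-01, -2.31597747e-02, -1.90768263e-01,
         5.24558285e-01],
       [ 1.90802263e-01,  7.53167591e-04, -9.81628203e-01,
         1.78718934e+00],
       [ 0.00000000e+00,  0.00000000e+00,  0.00000000e+00,
         1.00000000e+00]])}
0.1 [0.27867326 0.61433257 0.22572669] [[ 9.10655262e-01 -4.13166771e-01 -4.62108067e-04]
 [-4.13167002e-01 -9.10654226e-01 -1.38184102e-03]
 [ 1.50110126e-04  1.44930860e-03 -9.99998938e-01]]
```

View pics/top0.png

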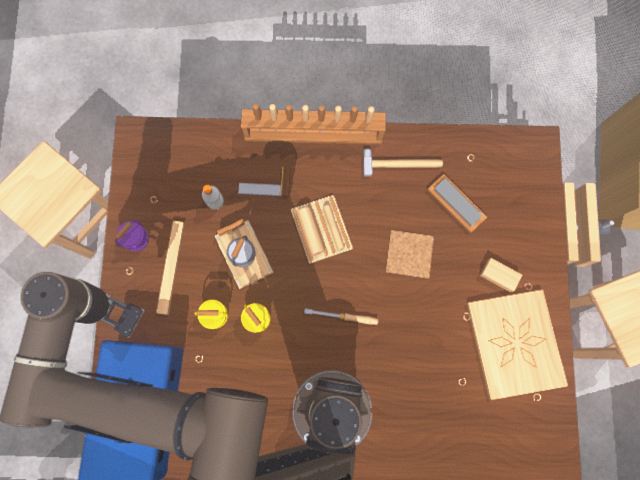

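View pics/scene0.png

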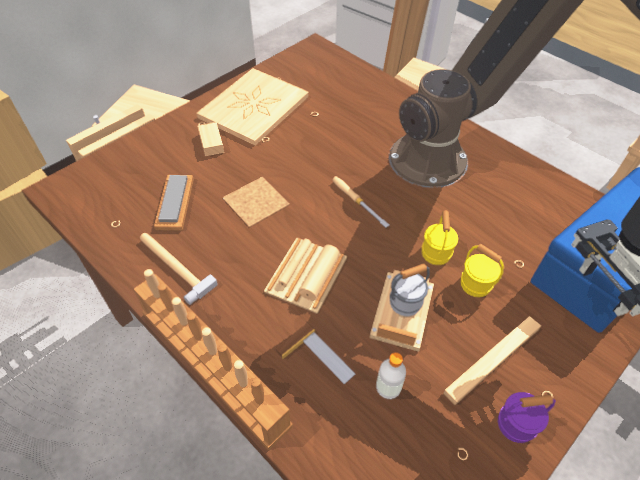

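Top view: the steel pot is at (240,250) on the cradle, with its stop at (230,227). The lookalikes are yellow pots at (212,315) and (256,318) and a purple pot at (132,236). The mat is at (410,254) and the tray at (322,229), with the thick blank in its left lane (311,232) and the thin dowel in the right lane (336,226). I choose the grey steel pot and the thicker cylinder, and will check both in a crop.

```bash
cat > h.py <<'E'
import numpy as np,cv2
from rig import robot
def KD(n):
    i=robot.camera_info(n); f=240/np.tan(np.radians(i["vfov"]/2))
    return np.array([[f,0,i["cx"]],[0,f,i["cy"]],[0,0,1]]),np.array([i["k1"],0,0,0,0.]),np.array(i["view"])
def cloud(n,d):
    K,D,V=KD(n)
    v,u=np.mgrid[:480,:640]
    r=cv2.undistortPoints(np.stack([u,v],-1).reshape(-1,1,2).astype(np.float64),K,D).reshape(480,640,2)
    c=np.dstack([r*d[...,None],d])
    w=(c-V[:3,3])@V[:3,:3]
    w[d<=0]=np.nan
    return w
def px(n,P):
    K,D,V=KD(n); r,_=cv2.Rodrigues(V[:3,:3])
    return cv2.projectPoints(np.atleast_2d(P).astype(float),r,V[:3,3],K,D)[0].reshape(-1,2)
def rect(p):
    (c,s,a)=cv2.minAreaRect(p[:,:2].astype(np.float32)*1000); return np.round(c,1),np.round(s,1),round(a,1)
E
python3 - <<'E'
from h import *
C={}
for n in("scene","top"):
    z=np.load(n+"0.npz");w=cloud(n,z["d"]);C[n]=(w,z["p"])
w,p=C["top"]
for nm,(u,v) in dict(pot=(240,250),mat=(410,254),blank=(311,232),dowel=(336,226),stop=(230,227),bench=(370,280)).items(): print(nm,w[v,u].round(4))
def pts(n,c,r,lo,hi):
    w=C[n][0]; m=(np.hypot(w[...,0]-c[0],w[...,1]-c[1])<r)&(w[...,2]>lo)&(w[...,2]<hi); return w[m]
pot=w[250,240]; mat=w[254,410]; bl=w[229,322]
for n in C:
    print(n)
    g=pts(n,pot,.06,.150,.19); print("grip",len(g),g.mean(0).round(4),g[:,2].max().round(4),rect(g))
    l=pts(n,pot,.06,.095,.125); print("lid",len(l),np.median(l,0).round(4),rect(l))
    s=pts(n,w_:=C["top"][0][227,230],.07,.05,.066); print("stop",len(s),np.median(s,0).round(4),rect(s))
    m=pts(n,pot,.13,.010,.2); print("cradle",rect(m))
    t=pts(n,bl,.14,.005,.08); print("tray",rect(t))
    b=pts(n,C["top"][0][232,311],.1,.042,.07); print("blank",len(b),b[:,2].max().round(4),rect(b))
    hsv=cv2.cvtColor(C[n][1],cv2.COLOR_RGB2HSV)
    mm=pts(n,mat,.12,.0025,.012); print("mat",len(mm),np.median(mm,0).round(4),rect(mm))
a=cv2.resize(C["top"][1][190:290,190:360],None,fx=4,fy=4,interpolation=2)
b=cv2.resize(C["scene"][1][220:360,250:450],None,fx=3.4,fy=3.4,interpolation=2)[:200*3]
cv2.imwrite("pics/crop1.png",cv2.resize(a,(680,400))[:,:,::-1]);
E
```

```text
pot [0.4745 0.2904 0.1136]
mat [ 0.4939 -0.2469  0.0005]
blank [0.546  0.0756 0.0641]
dowel [ 0.5757 -0.0045  0.0259]
stop [0.5578 0.333  0.0559]
bench [ 0.4058 -0.1174  0.0026]
scene
grip 255 [0.4789 0.2962 0.1728] 0.1827 (array([475.8, 295.2]), array([19.3, 90.2]), 68.2)
lid 863 [0.4814 0.3026 0.1115] (array([477.1, 297.9]), array([80.1, 88.9]), 37.6)
stop 371 [0.5556 0.3296 0.0594] (array([534.1, 323.7]), array([78.7, 91.8]), 27.9)
cradle (array([484.5, 290.9]), array([198.4, 135.3]), 27.4)
tray (array([570.4,  41.9]), array([269.2, 269.5]), 81.7)
blank 868 0.0627 (array([557.5,  83.4]), array([153.5,  46.7]), 20.7)
mat 2134 [ 0.4991 -0.2391  0.0051] (array([ 494.8, -244.7]), array([233.9, 236.3]), 57.2)
top
grip 147 [0.4717 0.2911 0.1716] 0.1842 (array([471.9, 291.5]), array([19. , 88.2]), 69.0)
lid 505 [0.4693 0.2833 0.1086] (array([472.6, 291.1]), array([87.5, 86.6]), 43.1)
stop 118 [0.5594 0.3329 0.0583] (array([560.3, 333.2]), array([15. , 88.6]), 26.5)
cradle (array([482.9, 283.3]), array([214.5, 227.2]), 18.3)
tray (array([568.8,  40.9]), array([269.4, 276.1]), 84.9)
blank 595 0.0653 (array([556.2,  79.2]), array([152.2,  45.5]), 20.7)
mat 1577 [ 0.495  -0.2434  0.0054] (array([ 492.6, -249.4]), array([232.8, 237.2]), 77.9)
```

View pics/crop1.png

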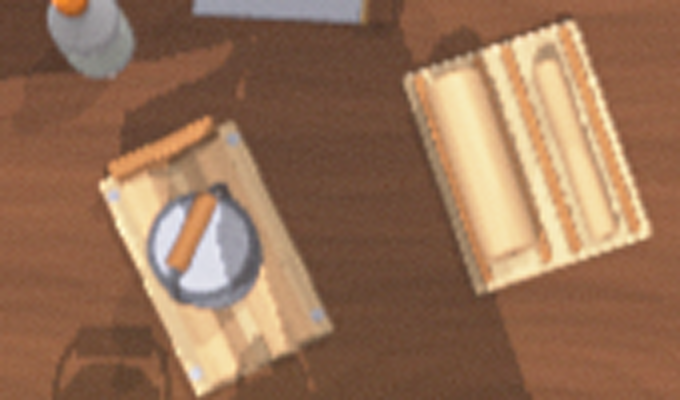

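The crop confirms it: the grey lidded pot with wooden grip is on the cradle, and the thick cylinder is in the left lane. Heights agree with the given sizes (grip ≈0.17, lid ≈0.11, stop ≈0.059, blank top ≈0.06). Next is the pot.

```bash
cat >> h.py <<'E'
def R(a):
    a=np.radians(a); y=np.array([np.cos(a),np.sin(a),0]); z=np.array([0,0,-1.]); return np.column_stack([np.cross(y,z),y,z])
def st(m=""): print(m,"t",round(robot.read_t(),2),"p",np.round(robot.read_position(),4),"F",np.round(robot.read_force(),2),"w",round(robot.read_grip_width(),3),"ff",np.round(robot.read_finger_force(),1))
E
python3 - <<'E'
from h import *
r=R(-111.5)
for q in ([.474,.293,.26],[.494,-.247,.25]): print(robot.ik(q,r))
robot.move_gripper(.55)
robot.goto([.474,.293,.25],r); st("above")
robot.servo_line([.474,.293,.1485]); st("down")
robot.move_gripper(0); st("grip")
robot.servo_line([.474,.293,.17],speed=.05); st("lift")
robot.servo_line([.474,.293,.245]); robot.dwell(.2); st("up")
p,d=robot.grab_frame("scene"); np.savez("scene1.npz",p=p,d=d)
cv2.imwrite("pics/lift.png",p[150:400,200:500,::-1])
E
```

```text
[ 51.85447111   8.28266691 -11.3919468    0.         -70.32538629
  16.64552889]
[ -6.24465471   8.14064677 -12.88021357   0.         -68.97913966
  74.74465471]
above t 2.35 p [0.4739 0.2939 0.2499] F [-0.57  0.35  0.06] w 0.551 ff 0.0
down t 3.17 p [0.4744 0.2937 0.1492] F [ 0.12 -0.2  -0.04] w 0.553 ff 0.0
grip t 3.79 p [0.4741 0.2931 0.1488] F [-1.25 -0.33  2.38] w 0.2 ff 30.0
lift t 4.38 p [0.4739 0.293  0.17  ] F [ 0.15 -0.29 -5.69] w 0.194 ff 30.0
up t 5.22 p [0.4735 0.2926 0.2437] F [ 0.1   0.14 -5.74] w 0.194 ff 30.0
```

View pics/lift.png

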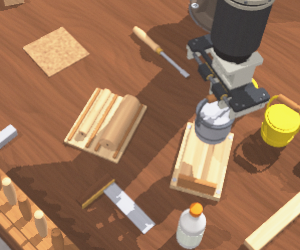

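The pot hangs upright from the gripper at crop (213,118), and 5.7 N matches its weight. Next I carry it to the mat.

```bash
python3 - <<'E'
from h import *
r=R(-111.5)
robot.servo_line([.52,.02,.245],speed=.25)
robot.servo_line([.494,-.247,.245],speed=.25); 
robot.servo_line([.494,-.247,.135],speed=.12); robot.dwell(.3); st("near")
f0=robot.read_force()[2]; z=.125
robot.servo_line([.494,-.247,z],speed=.05)
while z>.112:
    z-=.001; robot.servo_line([.494,-.247,z],speed=.02); robot.dwell(.05)
    f=robot.read_force()[2]
    if f-f0>3.5: break
st("contact"); robot.dwell(.3)
robot.move_gripper(.55); st("open")
robot.servo_line([.494,-.247,.23],speed=.15)
robot.goto([.556,.081,.2],R(-69.3)); st()
for n in("scene","top"):
    p,d=robot.grab_frame(n); cv2.imwrite(f"pics/{n}2.png",p[:,:,::-1]); np.savez(f"{n}2.npz",p=p,d=d)
E
```

```text
near t 9.12 p [ 0.4942 -0.247   0.1355] F [-0.1  -0.28 -5.28] w 0.199 ff 30.0
contact t 11.28 p [ 0.4942 -0.2471  0.1193] F [-1.07  0.43 -1.55] w 0.197 ff 30.0
open t 12.32 p [ 0.494 -0.247  0.119] F [ 0.17 -0.22 -0.55] w 0.547 ff 0.0
 t 14.47 p [0.556  0.0802 0.1999] F [-0.09 -1.24  0.17] w 0.55 ff 0.0
```

View pics/scene2.png

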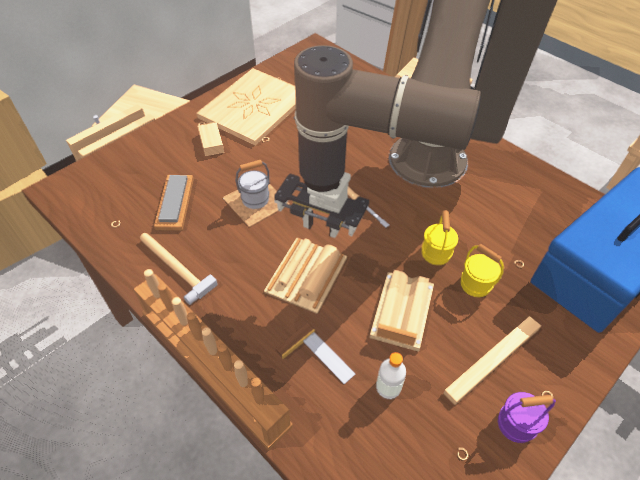

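View pics/top2.png

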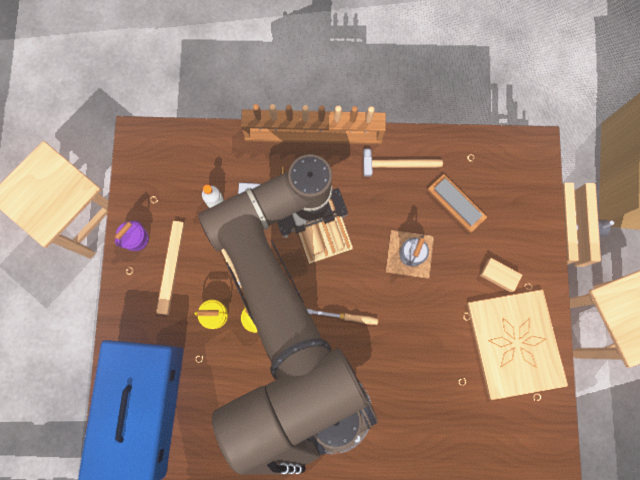

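The pot stands upright on the mat (scene (254,188), top (415,252)), and everything else is unmoved. The cradle at scene (403,308) is now clear, so I fit height models to get the cradle and blank poses.

```bash
cat > fit.py <<'E'
from h import *
from scipy.optimize import minimize
def cradle(x,y):
    a=abs(y); h=np.zeros_like(x); h[(abs(x)<95)&(a<60)]=18
    m=(abs(x)<95)&(a<45); h[m]=np.maximum(18,33.5-np.maximum(0,20.5-a[m]))
    h[(x>83)&(x<95)&(a<45)]=60; return h
def blank(x,y):
    h=np.full_like(x,8.); m=(abs(x)<75)&(abs(y)<24); h[m]=32+np.sqrt(576-y[m]**2); return h
def fit(n,f,model,g,rx,ry,zmax):
    w=cloud(n,np.load(f)["d"]).reshape(-1,3)*1000; w=w[np.isfinite(w[:,2])]
    def loc(w,p):
        c,s=np.cos(p[2]/57.2958),np.sin(p[2]/57.2958); d=w[:,:2]-p[:2]; return c*d[:,0]+s*d[:,1],-s*d[:,0]+c*d[:,1]
    x,y=loc(w,g); w=w[(abs(x)<rx)&(abs(y)<ry)&(w[:,2]<zmax)]
    def cost(p):
        x,y=loc(w,p); r=np.abs(w[:,2]-p[3]-model(x,y)); return np.minimum(r,15).mean()
    best=min((minimize(cost,np.array([g[0]+a,g[1]+b,g[2],0]),method="Nelder-Mead",options=dict(initial_simplex=np.array([g[0]+a,g[1]+b,g[2],0])+np.vstack([np.zeros(4),np.diag([6,6,3,3])]),maxiter=800)) for a in(-4,4) for b in(-4,4)),key=lambda r:r.fun)
    print(n,f,model.__name__,best.x.round(2),round(best.fun,2),len(w)); return best.x
if __name__=="__main__":
    for n,f in(("scene","scene2.npz"),("top","top0.npz")): fit(n,f,cradle,(482,294,26,0),115,75,70)
    for n in("scene","top"): fit(n,n+"0.npz",blank,(557,81,20.7),95,34,90)
E
python3 fit.py
```

```text
scene scene2.npz cradle [480.32 296.51  27.56   1.58] 3.5 4866
top top0.npz cradle [481.11 292.63  26.88  -0.69] 4.57 2542
scene scene0.npz blank [557.2   81.79  20.31   1.49] 4.58 1628
top top0.npz blank [ 5.5786e+02  7.8950e+01  2.0440e+01 -3.0000e-02] 4.79 1199
```

```bash
python3 - <<'E'
from h import *
r=R(-69.6); b=[.5575,.0803]
robot.move_gripper(.75)
robot.goto(b+[.12],r)
robot.servo_line(b+[.022],speed=.1); robot.dwell(.1); st("down")
robot.move_gripper(0); st("grip")
robot.servo_line(b+[.04],speed=.05); robot.servo_line(b+[.15],speed=.15); st("up")
a=np.radians(27.2); c=np.array([.4807,.2945]); ux=np.array([np.cos(a),np.sin(a)])
t=c+ux*(-.006)
print(robot.ik([*t,.15],R(-62.8)))
robot.servo_line([*t,.15],R(-62.8),speed=.15)
robot.servo_line([*t,.075],speed=.1); robot.dwell(.3); st("over")
for n in("scene","top"):
    p,d=robot.grab_frame(n); cv2.imwrite(f"pics/{n}3.png",cv2.resize(p[200:380,300:540],None,fx=3,fy=3)[:,:,::-1]); np.savez(f"{n}3.npz",p=p,d=d)
E
```

```text
down t 16.79 p [0.558  0.0805 0.0227] F [-0.27  0.01  0.26] w 0.753 ff 0.0
grip t 17.25 p [0.5576 0.0803 0.0222] F [0.41 0.04 2.47] w 0.538 ff 30.0
up t 18.64 p [0.5568 0.0801 0.1489] F [-0.24 -0.33 -1.99] w 0.539 ff 30.0
[ 51.65307074  13.21397665 -20.36795508   0.         -56.41806826
  65.54692926]
over t 21.5 p [0.4755 0.2919 0.0755] F [-0.8   0.56 -1.45] w 0.536 ff 30.0
```

View pics/scene3.png

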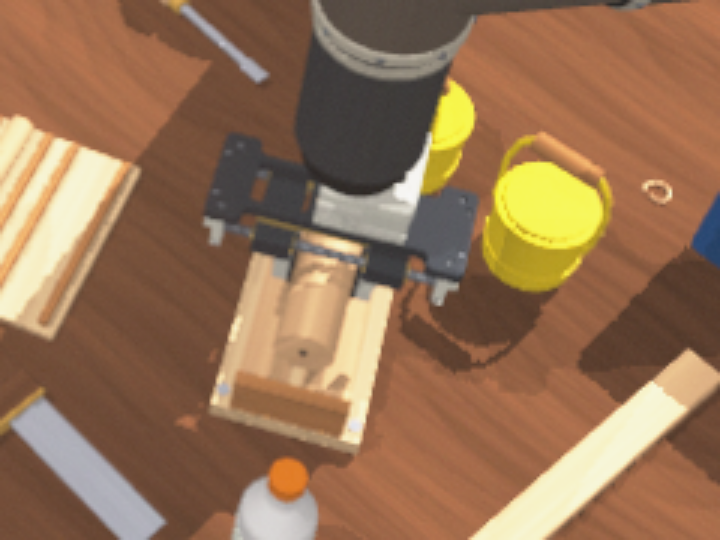

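The blank is held level and aligned above the V, with its front end at crop (303,352) short of the stop. Two yellow pots are close to the gripper's body, so I check that clearance before descending.

```bash
python3 - <<'E'
from h import *
a=np.radians(27.2); c=np.array([.4807,.2945]); ux=np.array([np.cos(a),np.sin(a)]); uy=np.array([-ux[1],ux[0]])
for n in("scene","top"):
    z=np.load(n+"0.npz"); w=cloud(n,z["d"]); hsv=cv2.cvtColor(z["p"],cv2.COLOR_RGB2HSV)
    d=w[...,:2]-c; x=d@ux*1000; y=d@uy*1000; Z=w[...,2]
    for nm,(u0,u1,v0,v1) in {"scene":{"A":(415,465,205,268),"B":(455,510,240,300)},"top":{"A":(190,232,292,335),"B":(236,276,298,340)}}[n].items():
        m=np.zeros(Z.shape,bool); m[v0:v1,u0:u1]=1; m&=Z>.06
        for lo,hi in((.06,.095),(.095,.16)):
            k=m&(Z>lo)&(Z<hi); print(n,nm,lo,k.sum(),"x",np.percentile(x[k],[2,98]).round(),"y",np.percentile(y[k],[2,98]).round(),"zmax",Z[k].max().round(3))
E
```

```text
scene A 0.06 690 x [-244. -160.] y [12. 89.] zmax 0.095
scene A 0.095 188 x [-233. -159.] y [38. 63.] zmax 0.149
scene B 0.06 905 x [-176.  -94.] y [122. 204.] zmax 0.095
scene B 0.095 261 x [-155. -114.] y [123. 205.] zmax 0.149
top A 0.06 506 x [-181. -102.] y [122. 201.] zmax 0.088
top A 0.095 148 x [-162. -123.] y [121. 197.] zmax 0.152
top B 0.06 498 x [-248. -170.] y [ 9. 87.] zmax 0.089
top B 0.095 146 x [-253. -170.] y [35. 59.] zmax 0.15
```

Nothing is within reach of the body: the pots start at x < −94 mm and the body spans ±39 mm. I lower under force, centring sideways on the contact force.

```bash
cat >> h.py <<'E'
a_=np.radians(27.2); C0=np.array([.4807,.2945]); UX=np.array([np.cos(a_),np.sin(a_)]); UY=np.array([-UX[1],UX[0]])
def F(k=6):
    f=[]
    for _ in range(k): f.append(robot.read_force()); robot.dwell(.02)
    f=np.mean(f,0); return np.array([f[:2]@UX,f[:2]@UY,f[2]])
def go(x,y,z,s=.03): robot.servo_line([*(C0+UX*x+UY*y),z],speed=s); robot.dwell(.08)
E
python3 - <<'E'
from h import *
f0=F(10); print(f0.round(2))
x,y,z=-.006,0,.044
go(x,y,z,.06); print(F().round(2)-f0.round(2))
while z>.031:
    z-=.001; go(x,y,z); f=F()-f0
    print(round(z,4),round(y,5),f.round(2))
    if f[2]>3: break
for i in range(6):
    if abs(f[1])<.8: break
    y+=.0006*np.sign(f[1]) if abs(f[1])<3 else .0012*np.sign(f[1])
    go(x,y,z); f=F()-f0; print("lat",round(y,5),f.round(2))
st(); print(x,y,z,f0.tolist())
E
```

```text
[ 0.13  0.23 -1.88]
[-0.21  0.24 -0.26]
0.043 0 [-0.13 -0.22 -0.05]
0.042 0 [-0.07 -0.46 -0.14]
0.041 0 [-0.1  -0.52  0.35]
0.04 0 [-0.04  0.14  0.25]
0.039 0 [-0.22 -0.25  0.27]
0.038 0 [-0.13 -2.56  3.82]
lat -0.0006 [ 0.23 -1.31  1.32]
lat -0.0012 [-0.05 -0.15 -0.07]
 t 26.08 p [0.4758 0.2907 0.0379] F [-0.43 -0.38 -0.03] w 0.54 ff 30.0
-0.006 -0.0012 0.03799999999999999 [0.12899007578937138, 0.22944131746693394, -1.8777349838465558]
```

```bash
cat > ph2.py <<'E'
from h import *
f0=np.array([.129,.229,-1.878]); x,y,z=-.006,-.0012,.038
while z>.033:
    z-=.0004; go(x,y,z); f=F(4)-f0
    for i in range(4):
        if abs(f[1])<1: break
        y+=.0004*np.sign(f[1]); go(x,y,z); f=F(4)-f0
    if f[2]>2.5: break
print("seat",round(y,5),round(z,5),f.round(2))
fx0=f[0]
while x<.022:
    x+=.0015; go(x,y,z); f=F(4)-f0
    if f[0]-fx0<-3.5: break
print("slide",round(x,4),f.round(2))
for i in range(30):
    if f[2]>12: break
    z-=.0003; go(x,y,z); f=F(4)-f0
    if abs(f[1])>1.2: y+=.0003*np.sign(f[1]); go(x,y,z); f=F(4)-f0
print("press",round(x,4),round(y,5),round(z,5),f.round(2)); st()
for n in("scene","top"):
    p,d=robot.grab_frame(n); np.savez(f"{n}4.npz",p=p,d=d)
    if n=="scene": cv2.imwrite("pics/seat.png",cv2.resize(p[240:360,340:480],None,fx=5,fy=5,interpolation=2)[:,:,::-1])
E
python3 ph2.py
```

```text
seat -0.0012 0.0372 [-0.83  0.01  3.4 ]
slide -0.003 [-4.64  0.73  6.79]
press -0.003 -0.0012 0.0363 [-7.78  0.65 15.22]
 t 28.88 p [0.4785 0.292  0.0371] F [-8.27 -2.35 13.58] w 0.544 ff 30.0
```

View pics/seat.png

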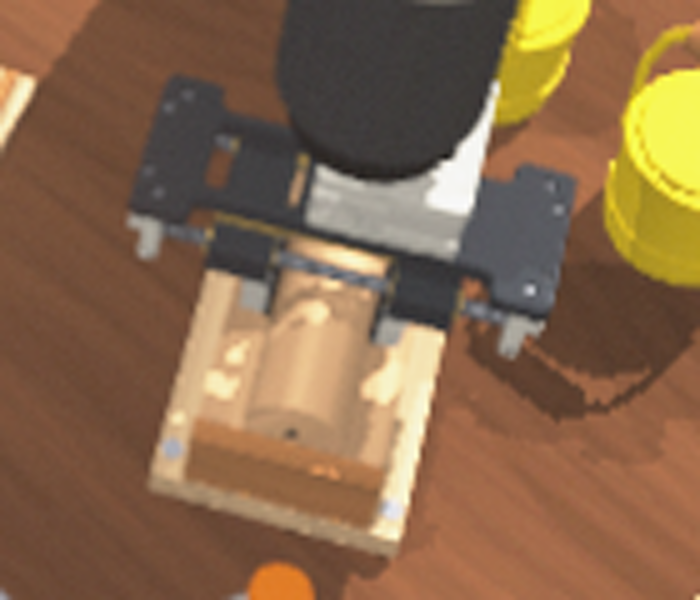

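The blank is in the V, but x is −3 mm where about +8 mm is expected. The push was probably friction, and the end face at crop (290,432) isn't clearly against the stop. I ease the load and slide on.

```bash
cat > ph3.py <<'E'
from h import *
f0=np.array([.129,.229,-1.878]); x,y,z=-.003,-.0012,.0363
z=.0376; go(x,y,z); print("eased",(F()-f0).round(2))
while x<.022:
    x+=.0015; go(x,y,z); f=F(4)-f0
    if f[2]>2.5: z+=.0003; go(x,y,z); f=F(4)-f0
    if f[2]<.3: z-=.0002
    print(round(x,4),round(z,4),f.round(2))
    if f[0]<-4: break
st()
E
python3 ph3.py
```

```text
eased [ 0.78 -0.54  1.66]
-0.0015 0.0376 [-0.74 -0.7   0.59]
0.0 0.0374 [ 0.14 -0.72 -0.1 ]
0.0015 0.0374 [-0.75 -0.8   1.21]
0.003 0.0374 [-0.51 -0.61  2.28]
0.0045 0.0374 [-0.14 -0.14  2.3 ]
0.006 0.0375 [ 0.11 -0.18 -0.1 ]
0.0075 0.0375 [-0.37 -0.01  0.6 ]
0.009 0.0375 [-3.15  0.07  2.39]
0.0105 0.0378 [-8.3   1.92  5.49]
 t 33.82 p [0.489  0.2972 0.0374] F [-8.28 -1.16  3.55] w 0.542 ff 30.0
```

The stop is reached: axial force rises sharply at x ≈ 9 mm, where 8 was expected. Now I press down.

```bash
cat > ph4.py <<'E'
from h import *
f0=np.array([.129,.229,-1.878]); x,y,z=.0102,-.0012,.0378
f=F(4)-f0
for i in range(30):
    if f[2]>12: break
    z-=.0003; go(x,y,z); f=F(4)-f0
    if abs(f[1])>1: y+=.0003*np.sign(f[1]); go(x,y,z); f=F(4)-f0
    print(round(y,5),round(z,5),f.round(2))
robot.dwell(.5); print("held",(F(10)-f0).round(2)); st()
for n in("scene","top"):
    p,d=robot.grab_frame(n); np.savez(f"{n}5.npz",p=p,d=d)
    if n=="scene": cv2.imwrite("pics/seat2.png",cv2.resize(p[240:360,340:480],None,fx=5,fy=5,interpolation=2)[:,:,::-1])
E
python3 ph4.py
```

```text
-0.0009 0.0375 [-7.76  0.04  6.65]
-0.0009 0.0372 [-8.55  0.43  8.61]
-0.0009 0.0369 [-9.77  0.92 11.67]
-0.0009 0.0366 [-10.65   0.69  14.19]
held [-10.74   0.55  14.44]
 t 36.55 p [0.489  0.2972 0.0372] F [-10.22  -4.52  11.51] w 0.539 ff 30.0
```

View pics/seat2.png

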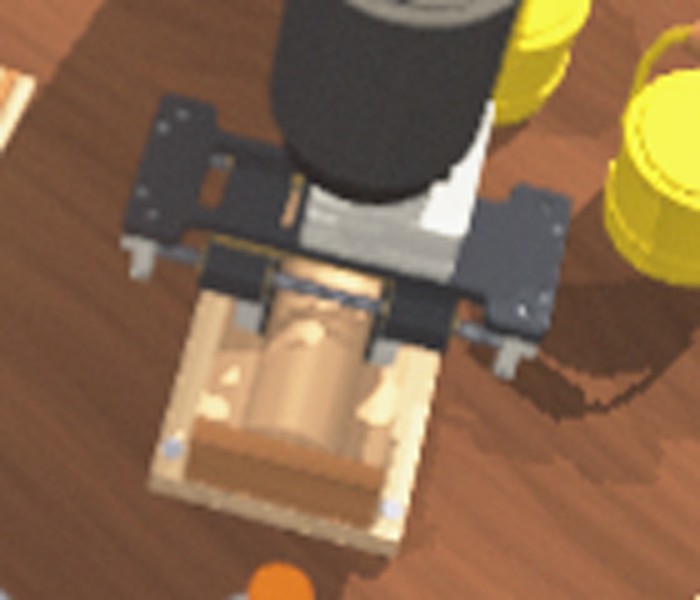

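The blank's end now disappears behind the stop's face at crop (290,440), and it lies centred between the rails. The push is 14 N down and 11 N against the stop, with sideways force near zero. I hand it in.

```bash
python3 -c "
from rig import robot
print(robot.job_done())"
```

```text
the job is handed in; nothing more can be done
None
```

The glue pot stands upright on its cork mat, and I handed the job in at about 37 s with the thick blank still gripped in the V, butted against the end stop and pressed down with about 14 N; the hand-in call gave no verdict.

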